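Close the dowel tub with its double lid and take off the outer lid alone

TASK

Get the dowel game ready: swing the tub's upright carry handle over and down, away from the robot, until it clicks fully home against its stop, and leave it there. Then pick up the whole nested double lid from the mat by the post in its middle, lower it gently (do not drop it) into the mouth of the tub until the inner lid sits flat on the rim, and let go of the post. Finally lift the outer lid off alone, the inner lid staying seated and undisturbed, and finish still holding the outer lid level in the air, wholly higher than the top of the inner lid's post; leave the tray, the tumbler and the toy car where they are.

Things in the scene. Friction and masses are not known exactly. Their poses are not given: they have to be found in the camera images.
- tub: fixed round aluminium tub, outer diameter 100 mm, mouth 94, rim 100 above the work surface, on a 12 thick plywood board (170 x 160) held by a chrome clamp 71 high, 80 to 130 from the tub's axis on its -x side. Origin on the tub's axis at the work surface, z up; the carry handle rests on the tub's +x side, which points away from the robot within 0.4 rad of yaw
- bail (a joint): hinge of the tub's steel carry handle (U of two arms 140 mm apart and a cross bar), axis along the tub's y, 70 above the surface: 0 = upright, where it bars the lid's way (starts -0.3 to 0.3), positive = towards the tub's +x, 1.6 = level at its stop, home. Stays where left; a spring detent resists from 1.2, is passed at 1.42, then pushes it home; 2 to 4 N at the bar are enough
- bail_grip (a point): centre of the round wooden sleeve (diameter 18 mm, 76 long, along the tub's y) on the handle's cross bar, 130 from the hinge axis: 200 above the work surface when upright; at the stop 130 from the tub's axis and 66 above the work surface
- inner_lid: loose wooden inner lid, about 160 g: plug 12 mm deep (diameter 88, tapering to 78 at the bottom) under a flange (diameter 108, 6 thick), and an upright round post (diameter 20) in the middle, its top 90 above the origin. Origin: centre of the plug's underside, z up. Starts on the mat; seated in the tub, the flange lies on the rim and the origin is 88 above the work surface
- outer_lid: loose plywood outer lid, about 120 g, lying on the inner lid's flange and carried along with it: ring plate (diameter 122 mm, 5 thick, hole 48), skirt reaching 5 below it, and a round collar (outer diameter 58, top 29 above the origin) round the hole; the post stands up through it, 43 above the collar. Origin: centre of the plate's underside, 18 above the inner lid's origin when nested
- mat: fixed olive silicone puzzle mat square, 150 x 150 x 6, on which the double lid starts; origin in the centre of its underside
- tray: bystander: red plastic tray of three tiers, 170 x 120 x 142 high; origin in the centre of its underside
- tumbler: bystander: glass tumbler of wooden dowels, diameter 72, about 150 high with the dowels; origin in the centre of its underside
- toy_car: bystander: wooden toy car, 90 x 62 x 62 high; origin on the work surface under its middle
Things that resemble listed ones, but are neither listed nor needed, are in the scene too. Leave any orange or red look-alike of the inner_lid alone.

How it is judged:
On the way, in this order (a step that is already met when the one before it is completed fails the run):
1. the carry handle is swung over its detent and seated at its stop (value of joint bail above 1.55 rad), for 0.2 s.
2. the nested double lid is seated in the tub, both lids together, and the post let go (value of joint bail above 1.55 rad and horizontal distance between inner_lid and tub below 0.006 m and z of inner_lid in the frame of tub below 0.0915 m and angle between inner_lid's own z axis and vertical below 0.05 rad and z of outer_lid in the frame of inner_lid below 0.0215 m and contact force between the fingers and inner_lid below 0.1 N), for 0.2 s.
At the end, for the whole second after the job is handed in: Handle at its stop (over 1.55 rad); inner lid seated in the tub (within 6 mm of its axis, origin 84 to 91.5 mm up, tilt under 0.05 rad), still, not touched by the robot; outer lid held in the fingers (over 1 N), still, tilt under 0.25 rad, origin over 185 mm up, touching nothing else (value of joint bail above 1.55 rad and horizontal distance between inner_lid and tub below 0.006 m and z of inner_lid in the frame of tub between 0.084 and 0.0915 m and angle between inner_lid's own z axis and vertical below 0.05 rad and linear speed of inner_lid below 0.02 m/s and contact force between the arm and inner_lid below 0.1 N and z of outer_lid in the frame of tub above 0.185 m and angle between outer_lid's own z axis and vertical below 0.25 rad and linear speed of outer_lid below 0.03 m/s and contact force between the fingers and outer_lid above 1 N and contact force between outer_lid and inner_lid below 0.05 N and contact force between outer_lid and tub below 0.05 N and contact force between outer_lid and tray below 0.05 N and contact force between outer_lid and tumbler below 0.05 N and contact force between outer_lid and toy_car below 0.05 N); the arm keeps its last pose, push and grip.
It fails at once if the outer lid is parted from the inner lid while the inner lid is not seated in the tub, or the inner lid is unseated as the outer one comes off (distance between outer_lid and inner_lid above 0.028 m and (z of inner_lid in the frame of tub above 0.093 m or horizontal distance between inner_lid and tub above 0.007 m or angle between inner_lid's own z axis and vertical above 0.07 rad)).
It fails at once if the double lid is dropped (contact force between the fingers and inner_lid below 0.01 N and contact force between the fingers and outer_lid below 0.01 N and linear speed of inner_lid above 0.4 m/s).
It fails at once if a bystander is disturbed (moved over 25 mm) (distance of any of tray, tumbler, toy_car from where it was at the start of the episode above 0.025 m).
It also fails if it takes over 72 s, if anything falls off the work surface, if the arm or the gripper's body presses on something with over 40 N, if the wrist force passes 120 N, or if a joint passes its speed limit or range.

ROBOT

A 6-joint arm with a two-finger parallel gripper is mounted at the origin on the work surface. World frame = base frame: x ahead of the robot, y to its left, z up, the work surface at z = 0. Lengths are in m, angles in rad, forces in N, time in s.
With the tool pointing down it reaches from about 0.25 to 0.725 m from the base axis. Payload 9.7 kg.
Tool frame: the origin (TCP) lies between the finger pads; the fingertips stand 14 mm ahead of it and the grasp point (between the pads) lies 5 mm behind it (env.nose_length is the distance from the TCP to the fingertips, in m); z points along the fingers, y is the line along which they close (so a half turn about z gives the same grasp; the last joint's range is limited). The gripper opens to 85 mm and grips with 20 to 120 N. Pads are 22 mm wide; open, the fingers measure 114 mm over their backs; the gripper's body (76 mm by 85 mm) begins 54 mm behind the grasp point. The pads swing forward as they close: fully open they stand 13 mm farther back than shut.
Start: joints at [-1.296, 0.087, 0.176, 1.66, 0, 1.571], TCP at [0.149, -0.529, 0.245] pointing down, gripper open.
Joint ranges: [-3.13, 3.13], [-0.85, 1.81], [-1.15, 1.24], [-2.2, 2.28], [-1.44, 1.52], [-3.14, 3.14]. Speed limits (rad/s): [2.22, 2.22, 2.57, 3.14, 3.14, 3.14].

INTERFACE

Orientations are given as a 3x3 rotation matrix whose columns are the frame's x, y, z axes.
In Python, from plant import env gives the robot as it stands.
- The arm moves only by the shell command python3 -m inch 'ROWS' [OPENING]. ROWS is JSON, a list that holds one entry, the list of rows, each a list of 4 numbers: the shift along the world's x, y, z in m, then the turn about the world's z in rad. A call has 1 to 8 rows; each row shifts and turns the commanded pose from where the row before left it; what a row does not reach is not made up. A row lasts 1/12 s, in which the tool goes at most 41.7 mm and 7.16 degrees, less where a joint would pass 70% of its speed; a pose out of reach is approached as far as the arm can. A call with a gripper value outside its range is refused whole. OPENING is the closure, from 0 (fully open) to 1 (shut), set as the call begins (- or left out, the last holds). The fingers move at their own pace and stop on an object; the grip force is fixed at half the most. Time passes only in rows, so rows that do not move let the fingers close. It gives the time, the measured TCP pose, the force, the opening and the grip force at its end, in the units of the state.
- env.observe(): the state, without advancing time (a new reading comes with each control period).
- env.snapshot(name): name is "side" or "top"; returns a dict with "img" (480x640x3 uint8, blue, green, red), "range_z" (480x640 float32, m along the optical axis (not along the pixel's ray), 0 where there is no reading), "fx", "fy", "cx", "cy" (pixels), "R" (3x3) and "t" (3): a world point X has camera coordinates R X + t. Camera axes: x right, y down, z forward; pixel columns grow to the right and rows downward; lengths in m; the calibration is good to about 2 mm. A picture is of the moment at which its call begins.
- env.close_job(): hands the job in; it is judged then, once.
The state is a dict: "clock": time; "q": joint angles; "dq": joint speeds; "joint_torque": joint torques, N m; "tcp_pos": TCP position; "tcp_rot": TCP orientation; "ft_force": force on the tool from outside, world axes, zero at the start; "torque": the same for the moment, N m; "gripper_width": finger opening in m; "gripper_force": force on a finger pad.
Only numpy, scipy, OpenCV 4.12 (cv2) and the standard library are available. Lean on these libraries where they do the work, as an engineer would, in place of code of your own. Each camera call takes 0.05 s, during which the arm holds its last target. There are 200 camera calls.

## Working session

There is one attempt and no reset: what is moved stays moved. The work goes in short steps, Python scripts to look and compute and a shell command to move; the robot and the scene stay as the last step left them, time stands still between calls to the robot, and variables do not carry over. Pictures are saved under pics/ and viewed, at most 10 in all, crops included, and the job is handed in when it is done.

```bash
ls; mkdir -p pics
cat > h.py <<'E'
import numpy as np, cv2
from plant import env
def snap(n):
    s=env.snapshot(n); z=s["range_z"]; v,u=np.mgrid[0:480,0:640]
    P=np.stack([(u-s["cx"])/s["fx"]*z,(v-s["cy"])/s["fy"]*z,z],-1)
    W=(P-s["t"])@s["R"]; W[z==0]=np.nan
    return s["img"],W
E
python3 - <<'E'
from h import *
for n in("top","side"):
    i,W=snap(n); cv2.imwrite(f"pics/{n}0.png",i); np.save(f"{n}0.npy",W)
o=env.observe(); print(o["clock"],o["tcp_pos"],o["gripper_width"])
E
```

```text
pics
0.1 [ 0.14920775 -0.52919272  0.24465143] 0.0849043779937955
```

View pics/top0.png

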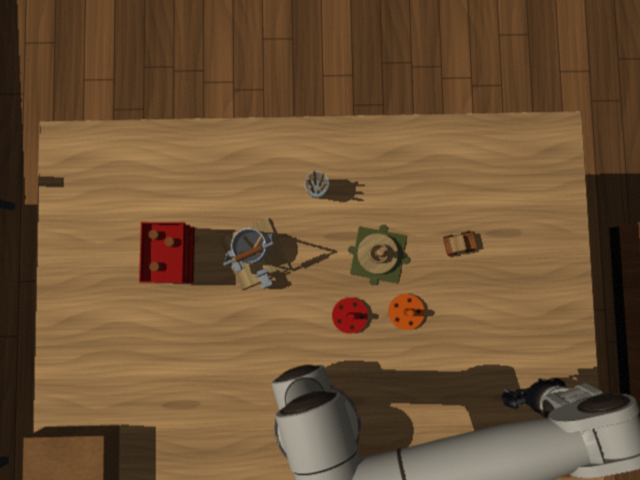

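View pics/side0.png

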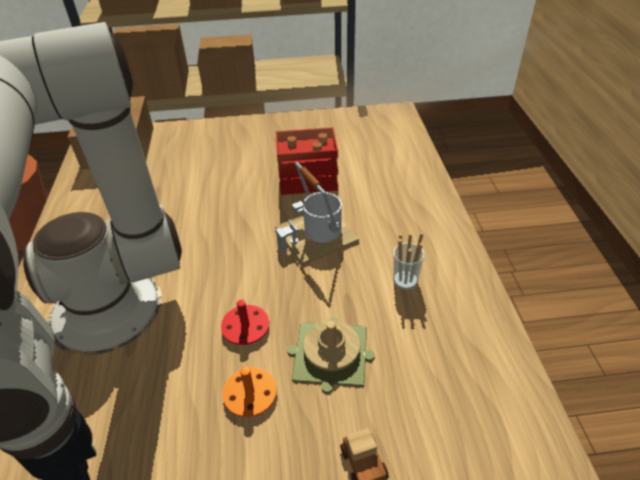

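Top view: the tub is at (248,246), with its upright handle's brown sleeve at about (249,254) and the red tray to its left at (167,253). The tumbler is at (317,184) and the car at (461,243). There are three lid candidates: wooden on the olive mat at (378,253), red at (350,315) and orange at (407,312). The wooden one fits, since it has a collar and lies on the mat. I'll measure it and confirm it in a crop.

```bash
cat >> h.py <<'E'
def circ(P):
    A=np.c_[2*P,np.ones(len(P))]; s=np.linalg.lstsq(A,(P**2).sum(1),rcond=None)[0]
    return s[:2],np.sqrt(s[2]+s[0]**2+s[1]**2)
def hullc(P):
    c,r=cv2.minEnclosingCircle(P.astype(np.float32)); return np.round(c,4),round(r,4)
E
python3 - <<'E'
from h import *
f=lambda W,a,b:W[a[1]:b[1],a[0]:b[0]].reshape(-1,3)
for n in("top","side"):
    W=np.load(n+"0.npy"); i=cv2.imread(f"pics/{n}0.png")
    print(n)
    if n=="top": tub=f(W,(205,205),(295,300)); lid=f(W,(340,215),(416,290))
    else: tub=f(W,(270,155),(365,265)); lid=f(W,(285,310),(380,395))
    for a,b in((.03,.037),(.018,.035),(.05,.062),(.07,.1)):
        p=lid[(lid[:,2]>a)&(lid[:,2]<b)]
        print("lid",a,b,len(p),np.round([*p.mean(0),*np.ptp(p,axis=0)],4) if len(p) else "",hullc(p[:,:2]) if len(p)>2 else "")
    for a,b in((.085,.105),(.12,.18),(.18,.22)):
        p=tub[(tub[:,2]>a)&(tub[:,2]<b)]
        print("tub",a,b,len(p),np.round([*p.mean(0),*np.ptp(p,axis=0)],4) if len(p) else "",hullc(p[:,:2]) if len(p)>2 else "")
    # sleeve by brown colour & height
    h=cv2.cvtColor(i,cv2.COLOR_BGR2HSV); m=(W[...,2]>.17)&(W[...,2]<.225)&(h[...,1]>120)&(h[...,0]>3)&(h[...,0]<25)
    m[:205]&= n=="side"; 
    box=np.zeros_like(m); 
    if n=="top": box[205:300,205:295]=1
    else: box[155:200,270:365]=1
    p=W[m&box]; print("sleeve",len(p))
    if len(p)>3:
        c=p.mean(0); d=np.linalg.svd(p-c)[2][0]; t=(p-c)@d; print(c.round(4),d.round(3),np.ptp(t).round(4),"yaw",np.arctan2(-d[0],d[1]))
    if n=="top":
        g=(abs(h[...,0].astype(int)-35)<12)&(h[...,1]>80)&(abs(W[...,2]-.006)<.006); g[:, :335]=0;g[:,420:]=0;g[:215]=0;g[290:]=0
        v,u=np.nonzero(g); print("mat",W[g].mean(0).round(4))
        for nm,a,b in(("tray",(135,215),(200,290)),("car",(440,225),(490,262)),("tumb",(300,165),(335,205))):
            q=f(W,a,b); q=q[q[:,2]>.03]; print(nm,q.min(0).round(3),q.max(0).round(3))
i=cv2.imread("pics/top0.png")[200:345,205:440]; s=cv2.imread("pics/side0.png")[150:400,230:390]
cv2.imwrite("pics/c1.png",np.hstack([cv2.resize(i,(480,296)),cv2.resize(s,(190,296))]))
E
```

```text
top
lid 0.03 0.037 390 [ 0.5102 -0.193   0.0327  0.1177  0.118   0.007 ] (array([ 0.5116, -0.1925]), 0.0606)
lid 0.018 0.035 1034 [ 0.5109 -0.1927  0.0283  0.1188  0.1347  0.0167] (array([ 0.5146, -0.2002]), 0.0685)
lid 0.05 0.062 77 [ 0.5123 -0.1922  0.0542  0.0541  0.0542  0.0114] (array([ 0.5114, -0.1925]), 0.0286)
lid 0.07 0.1 41 [ 0.5104 -0.1916  0.0925  0.0196  0.0187  0.0242] (array([ 0.5116, -0.1927]), 0.01)
tub 0.085 0.105 150 [0.5408 0.192  0.0965 0.0986 0.1345 0.02  ] (array([0.5358, 0.1852]), 0.0721)
tub 0.12 0.18 21 [0.5212 0.1819 0.1502 0.0681 0.139  0.0555] (array([0.5216, 0.1792]), 0.0731)
tub 0.18 0.22 272 [0.5084 0.174  0.2018 0.0605 0.1345 0.0241] (array([0.5111, 0.1754]), 0.073)
sleeve 173
[0.508  0.1743 0.2034] [-0.379  0.925 -0.015] 0.0751 yaw 0.38920807256684764
mat [ 0.5016 -0.1994  0.0061]
tray [0.434 0.361 0.031] [0.605 0.489 0.151]
car [ 0.506 -0.49   0.03 ] [ 0.571 -0.395  0.071]
tumb [ 0.682 -0.047  0.03 ] [0.752 0.02  0.155]
side
lid 0.03 0.037 666 [ 0.5139 -0.2005  0.0317  0.1189  0.1187  0.007 ] (array([ 0.5145, -0.1935]), 0.0609)
lid 0.018 0.035 1667 [ 0.5138 -0.2019  0.0292  0.1205  0.1228  0.0167] (array([ 0.5151, -0.1918]), 0.0625)
lid 0.05 0.062 204 [ 0.5137 -0.1964  0.0535  0.0564  0.0584  0.0117] (array([ 0.5144, -0.1919]), 0.0301)
lid 0.07 0.1 125 [ 0.5143 -0.1955  0.0892  0.018   0.0197  0.0298] (array([ 0.5146, -0.1919]), 0.0111)
tub 0.085 0.105 515 [0.5366 0.2144 0.0939 0.1676 0.2904 0.0199] (array([0.5016, 0.26  ]), 0.1577)
tub 0.12 0.18 343 [0.513  0.3052 0.1344 0.1693 0.2694 0.0598] (array([0.5188, 0.2505]), 0.1448)
tub 0.18 0.22 265 [0.5139 0.1674 0.2005 0.0644 0.1374 0.0296] (array([0.5128, 0.1744]), 0.0745)
sleeve 172
[0.5112 0.1718 0.2028] [ 0.385 -0.923 -0.017] 0.0829 yaw -2.746591562255722
```

View pics/c1.png

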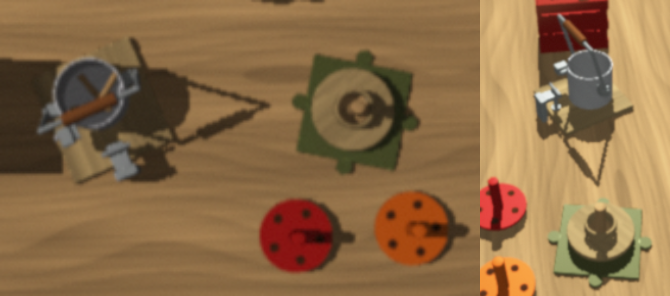

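The crop confirms it: the wooden lid with collar and post sits on the olive mat, and the red and orange discs beside it are the decoys. The handle leans slightly towards the robot. Next I'll refine the tub's centre.

Run:
```python
from h import *
from scipy.optimize import least_squares
for n,b in(("top",(205,205,295,300)),("side",(300,185,345,245))):
    W=np.load(n+"0.npy"); p=W[b[1]:b[3],b[0]:b[2]].reshape(-1,3)
    p=p[(p[:,2]>.094)&(p[:,2]<.106)&(np.hypot(p[:,0]-.54,p[:,1]-.187)<.075)]
    r=least_squares(lambda c:np.hypot(p[:,0]-c[0],p[:,1]-c[1])-.0485,[.54,.187],loss="soft_l1",f_scale=.002)
    print(n,len(p),r.x.round(4),np.median(abs(r.fun)).round(4))
o=env.observe(); print(o["tcp_rot"].round(3),env.nose_length,o["tcp_pos"])
```

```text
top 112 [0.5377 0.1866] 0.001
side 244 [0.5419 0.1874] 0.0015
[[ 0.962  0.271 -0.   ]
 [ 0.271 -0.962  0.001]
 [ 0.    -0.001 -1.   ]] 0.014 [ 0.14920775 -0.52919272  0.24465143]
```

```bash
R='[[[0.0133,0.0285,0,0.07]]]'; 
python3 -m inch '[[[0.0133,0.0285,0,0.07],[0.0133,0.0285,0,0.07],[0.0133,0.0285,0,0.07],[0.0133,0.0285,0,0.07],[0.0133,0.0285,0,0.07],[0.0133,0.0285,0,0.07],[0.0133,0.0285,0,0.07],[0.0133,0.0285,0,0.07]]]' 1
python3 -m inch '[[[0.0133,0.0285,0,0.07],[0.0133,0.0285,0,0.07],[0.0133,0.0285,0,0.07],[0.0133,0.0285,0,0.07],[0.0133,0.0285,0,0.07],[0.0133,0.0285,0,0.07],[0.0133,0.0285,0,0.07],[0.0133,0.0285,0,0.07]]]'
python3 -m inch '[[[0.0133,0.0285,0,0.07],[0.0133,0.0285,0,0.07],[0.0133,0.0285,0,0.07],[0.0133,0.0285,0,0.07],[0.0133,0.0285,0,0.07],[0.0133,0.0285,0,0.07],[0.0133,0.0285,0,0.07],[0.0133,0.0285,0,0.07]]]'
```

```text
clock: 0.77
tcp_pos: [0.2558, -0.2999, 0.245]
tcp_rot: [[0.669, 0.743, -0.0], [0.743, -0.669, 0.0], [0.0, -0.0, -1.0]]
ft_force: [0.9, -0.2, 0.4]
gripper_width: 0.0004
gripper_force: 0.0
clock: 1.43
tcp_pos: [0.3622, -0.0718, 0.2452]
tcp_rot: [[0.172, 0.985, 0.0], [0.985, -0.172, -0.0], [-0.0, 0.0, -1.0]]
ft_force: [0.5, -0.7, -0.0]
gripper_width: -0.0
gripper_force: 0.0
clock: 2.1
tcp_pos: [0.4687, 0.1563, 0.2449]
tcp_rot: [[-0.378, 0.926, -0.0], [0.926, 0.378, -0.0], [-0.0, -0.0, -1.0]]
ft_force: [-0.0, -1.2, 0.4]
gripper_width: 0.0002
gripper_force: 0.0
```

```bash
python3 -m inch '[[[0,0,-0.0225,0],[0,0,-0.0225,0],[0.0125,0.0051,0,0],[0.0125,0.0051,0,0],[0.0125,0.0051,0,0],[0.0125,0.0051,0,0]]]' 1
python3 -m inch '[[[0.0118,0.0049,-0.002,0],[0.0118,0.0049,-0.002,0],[0.0118,0.0049,-0.002,0],[0.0108,0.0044,-0.0057,0],[0.0108,0.0044,-0.0057,0],[0.0108,0.0044,-0.0057,0]]]'
python3 -m inch '[[[0.0088,0.0036,-0.0087,0],[0.0088,0.0036,-0.0087,0],[0.0088,0.0036,-0.0087,0],[0,0,0,0]]]'
python3 - <<'E'
from h import *
i,W=snap("side"); cv2.imwrite("pics/s1.png",cv2.resize(i[100:300,230:430],(600,600)))
E
```

```text
clock: 2.6
tcp_pos: [0.5186, 0.1752, 0.1998]
tcp_rot: [[-0.375, 0.927, -0.001], [0.927, 0.375, -0.0], [0.0, -0.001, -1.0]]
ft_force: [-0.2, -1.3, 0.4]
gripper_width: 0.0002
gripper_force: 0.5
clock: 3.1
tcp_pos: [0.5865, 0.2031, 0.1764]
tcp_rot: [[-0.375, 0.927, -0.001], [0.927, 0.375, -0.0], [0.0, -0.001, -1.0]]
ft_force: [-1.2, 0.3, -0.7]
gripper_width: 0.0003
gripper_force: 0.5
clock: 3.43
tcp_pos: [0.6129, 0.214, 0.1478]
tcp_rot: [[-0.375, 0.927, -0.003], [0.927, 0.375, -0.001], [0.0, -0.004, -1.0]]
ft_force: [-0.6, 0.6, -0.6]
gripper_width: 0.0002
gripper_force: 0.0
```

View pics/s1.png

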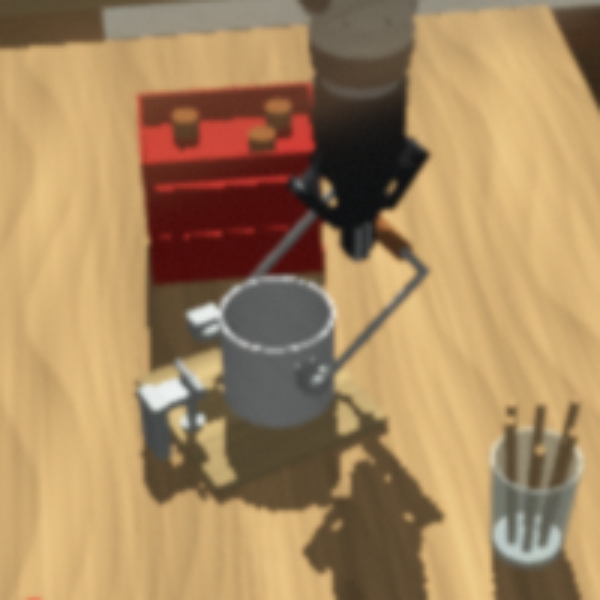

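The handle is about halfway over and the bar lies ahead of the fingers. Now I'll go above the bar and press down.

```bash
python3 -m inch '[[[0,0,0.025,0],[0,0,0.025,0],[0.0105,0.0043,0,0],[0.0105,0.0043,0,0],[0.0105,0.0043,0,0],[0,0,0,0]]]' 1
python3 -m inch '[[[0.0013,0.0005,-0.013,0],[0.0013,0.0005,-0.013,0],[0.0013,0.0005,-0.013,0],[0.0013,0.0005,-0.013,0],[0,0,0,0]]]'
python3 -m inch '[[[0.0013,0.0005,-0.013,0],[0.0013,0.0005,-0.013,0],[0.0013,0.0005,-0.013,0],[0,0,-0.006,0],[0,0,0,0]]]'
python3 - <<'E'
from h import *
i,W=snap("side"); cv2.imwrite("pics/s2.png",cv2.resize(i[100:300,230:430],(600,600)))
E
```

```text
clock: 3.98
tcp_pos: [0.6451, 0.227, 0.2013]
tcp_rot: [[-0.375, 0.927, 0.001], [0.927, 0.375, 0.0], [-0.0, 0.001, -1.0]]
ft_force: [1.1, 0.5, -0.9]
gripper_width: 0.0001
gripper_force: 0.0
clock: 4.4
tcp_pos: [0.656, 0.2314, 0.1533]
tcp_rot: [[-0.375, 0.927, 0.019], [0.927, 0.375, 0.008], [-0.0, 0.021, -1.0]]
ft_force: [27.2, 11.6, 15.9]
gripper_width: -0.0003
gripper_force: 15.4
clock: 4.82
tcp_pos: [0.6678, 0.2362, 0.1136]
tcp_rot: [[-0.375, 0.926, 0.039], [0.927, 0.375, 0.015], [-0.0, 0.041, -0.999]]
ft_force: [62.0, 26.5, 14.5]
gripper_width: -0.0001
gripper_force: 25.2
```

View pics/s2.png

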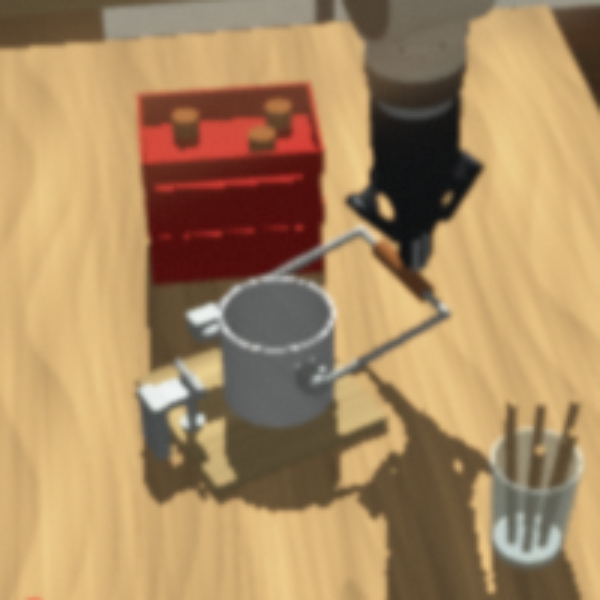

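The fingertips slid to the far side of the bar, so I'll back off upward and remeasure the bar.

```bash
python3 -m inch '[[[0,0,0.02,0],[0,0,0.03,0],[0,0,0.04,0],[-0.01,-0.004,0.01,0],[-0.01,-0.004,0,0],[-0.02,-0.008,0,0],[-0.02,-0.008,0,0],[-0.02,-0.008,0,0]]]' 1
cat > sl.py <<'E'
from h import *
for n in("side","top"):
    i,W=snap(n); h=cv2.cvtColor(i,cv2.COLOR_BGR2HSV)
    d=W-np.array([.540,.187,0]); X=d[...,0]*.925+d[...,1]*.379; Y=-d[...,0]*.379+d[...,1]*.925; Z=W[...,2]
    m=(abs(Y)<.045)&(X>.06)&(X<.17)&(Z>.05)&(Z<.165)&(h[...,1]>110)
    print(n,m.sum(),[np.round(np.percentile(a[m],[5,50,95]),4) for a in(X,Y,Z)] if m.any() else "")
E
python3 sl.py
```

```text
clock: 5.53
tcp_pos: [0.5718, 0.1976, 0.204]
tcp_rot: [[-0.375, 0.927, 0.0], [0.927, 0.375, -0.0], [-0.0, -0.0, -1.0]]
ft_force: [0.3, -0.8, 0.0]
gripper_width: 0.0001
gripper_force: 0.0
side 158 [array([0.113 , 0.1176, 0.1279]), array([-0.0362, -0.0041,  0.0333]), array([0.1193, 0.1273, 0.1316])]
top 9 [array([0.1105, 0.1153, 0.1249]), array([-0.036 , -0.0345, -0.0329]), array([0.119 , 0.1269, 0.1328])]
```

```bash
python3 -m inch '[[[0.0189,0.0077,-0.006,0],[0.0189,0.0077,-0.006,0],[0.0189,0.0077,-0.006,0],[0.0189,0.0077,-0.006,0],[0,0,0,0],[0,0,-0.012,0],[0,0,-0.012,0],[0,0,0,0]]]' 1
python3 -m inch '[[[0.001,0.0004,-0.004,0],[0.001,0.0004,-0.004,0],[0.001,0.0004,-0.004,0],[0,0,0,0]]]'
```

```text
clock: 6.3
tcp_pos: [0.6481, 0.2287, 0.1535]
tcp_rot: [[-0.375, 0.927, -0.003], [0.927, 0.375, -0.001], [0.0, -0.003, -1.0]]
ft_force: [0.4, -0.5, -1.5]
gripper_width: 0.0001
gripper_force: 0.0
clock: 6.63
tcp_pos: [0.6518, 0.2301, 0.1436]
tcp_rot: [[-0.375, 0.927, -0.0], [0.927, 0.375, -0.0], [0.0, -0.0, -1.0]]
ft_force: [-0.6, -0.7, -0.4]
gripper_width: -0.0003
gripper_force: 0.0
```

```bash
python3 sl.py
```

```text
side 126 [array([0.1126, 0.1166, 0.127 ]), array([-0.0363, -0.0125,  0.0348]), array([0.1172, 0.126 , 0.1325])]
top 34 [array([0.1098, 0.1165, 0.1248]), array([-0.0364, -0.0295, -0.0221]), array([0.1208, 0.126 , 0.1339])]
```

```bash
python3 -m inch '[[[-0.004,-0.0016,0.001,0],[0,0,0,0],[0.001,0.0004,-0.005,0],[0.001,0.0004,-0.005,0],[0,0,0,0]]]' 1
python3 -m inch '[[[0.0015,0.0006,-0.006,0],[0.0015,0.0006,-0.006,0],[0,0,0,0]]]' 
python3 sl.py
```

```text
clock: 7.15
tcp_pos: [0.6499, 0.2294, 0.134]
tcp_rot: [[-0.375, 0.927, -0.0], [0.927, 0.375, -0.0], [0.0, -0.0, -1.0]]
ft_force: [-0.1, 0.2, 0.2]
gripper_width: 0.0
gripper_force: 0.0
clock: 7.4
tcp_pos: [0.6527, 0.2305, 0.1213]
tcp_rot: [[-0.375, 0.927, -0.002], [0.927, 0.375, -0.001], [0.0, -0.002, -1.0]]
ft_force: [-0.5, -0.2, -1.6]
gripper_width: -0.0001
gripper_force: 0.0
side 114 [array([0.1197, 0.1247, 0.1507]), array([-0.0368, -0.0161,  0.0333]), array([0.095 , 0.103 , 0.1583])]
top 27 [array([0.1168, 0.1221, 0.1338]), array([-0.036 , -0.0303, -0.0221]), array([0.0944, 0.1013, 0.1077])]
```

```bash
python3 -m inch '[[[0.0012,0.0005,-0.006,0],[0.0012,0.0005,-0.006,0],[0,0,-0.006,0],[0,0,0,0]]]' 1
python3 -m inch '[[[0,0,-0.006,0],[0,0,-0.005,0],[0,0,0,0],[0,0,0,0]]]' 
python3 sl.py
```

```text
clock: 7.83
tcp_pos: [0.6546, 0.2313, 0.103]
tcp_rot: [[-0.375, 0.927, -0.002], [0.927, 0.375, -0.001], [0.0, -0.003, -1.0]]
ft_force: [0.4, -0.1, -1.6]
gripper_width: -0.0
gripper_force: 0.0
clock: 8.17
tcp_pos: [0.655, 0.2314, 0.0936]
tcp_rot: [[-0.375, 0.927, -0.001], [0.927, 0.375, -0.0], [0.0, -0.001, -1.0]]
ft_force: [-0.8, 0.2, 0.2]
gripper_width: -0.0002
gripper_force: 0.0
side 129 [array([0.1057, 0.1274, 0.16  ]), array([-0.0354, -0.0133,  0.0329]), array([0.0649, 0.0743, 0.149 ])]
top 25 [array([0.12  , 0.1253, 0.1358]), array([-0.0369, -0.0316, -0.0245]), array([0.0607, 0.0711, 0.0771])]
```

```bash
python3 -m inch '[[[0,0,-0.004,0],[0,0,-0.002,0],[0,0,0,0]]]' 1
python3 -m inch '[[[0,0,0.03,0],[0,0,0.04,0],[0,0,0.04,0],[0,0,0.02,0],[-0.0101,-0.0302,0,0],[-0.0101,-0.0302,0,0],[-0.0101,-0.0302,0,0],[-0.0101,-0.0302,0,0]]]'
python3 sl.py
python3 -m inch '[[[-0.0101,-0.0302,0,0],[-0.0101,-0.0302,0,0],[-0.0101,-0.0302,0,0],[-0.0101,-0.0302,0,0],[-0.0101,-0.0302,0,0]]]' 0
python3 -m inch '[[[-0.0101,-0.0302,0,0],[-0.0101,-0.0302,0,0],[-0.0101,-0.0302,0,0],[-0.0101,-0.0302,0,0],[-0.0101,-0.0302,0,0],[0,0,0,0],[0,0,0,0]]]'
```

```text
clock: 8.52
tcp_pos: [0.6556, 0.2317, 0.0891]
tcp_rot: [[-0.375, 0.927, 0.002], [0.927, 0.375, 0.001], [-0.0, 0.002, -1.0]]
ft_force: [-1.4, -0.1, 4.2]
gripper_width: -0.0002
gripper_force: 1.9
clock: 9.18
tcp_pos: [0.6143, 0.1097, 0.2178]
tcp_rot: [[-0.375, 0.927, 0.0], [0.927, 0.375, -0.0], [-0.0, 0.0, -1.0]]
ft_force: [0.5, 0.8, -0.2]
gripper_width: 0.0002
gripper_force: 0.0
side 133 [array([0.1235, 0.1276, 0.1367]), array([-0.0352, -0.0047,  0.0292]), array([0.066 , 0.0732, 0.0779])]
top 59 [array([0.1193, 0.1269, 0.1347]), array([0.0125, 0.0245, 0.0375]), array([0.0658, 0.073 , 0.0796])]
clock: 9.7
tcp_pos: [0.5639, -0.0411, 0.218]
tcp_rot: [[-0.375, 0.927, 0.0], [0.927, 0.375, 0.0], [0.0, 0.0, -1.0]]
ft_force: [0.4, -0.3, 0.8]
gripper_width: 0.0603
gripper_force: 0.0
clock: 10.28
tcp_pos: [0.5136, -0.1923, 0.218]
tcp_rot: [[-0.372, 0.928, 0.0], [0.928, 0.372, 0.0], [0.0, 0.0, -1.0]]
ft_force: [0.4, 0.3, -0.4]
gripper_width: 0.0854
gripper_force: 0.0
```

```bash
python3 -m inch '[[[0,0,-0.03,0],[0,0,-0.03,0],[0,0,-0.03,0],[0,0,-0.03,0],[0,0,-0.012,0],[0,0,-0.012,0],[0,0,0,0]]]' 0
python3 -m inch '[[[0,0,0,0],[0,0,0,0],[0,0,0,0],[0,0,0,0],[0,0,0,0],[0,0,0,0],[0,0,0,0],[0,0,0,0]]]' 1
python3 -m inch '[[[0,0,0.004,0],[0,0,0.008,0],[0,0,0.012,0],[0,0,0.02,0],[0,0,0.025,0],[0,0,0.025,0],[0,0,0.02,0],[0,0,0.01,0]]]'
python3 -m inch '[[[0,0,0.006,0],[0,0,0,0],[0,0,0,0]]]'
python3 - <<'E'
from h import *
i,W=snap("side"); cv2.imwrite("pics/s3.png",cv2.resize(i[200:420,200:440],(655,600)))
i,W=snap("top"); np.save("t1.npy",W)
p=W[190:300,330:430].reshape(-1,3); 
for a,b in((.135,.157),(.15,.16)):
    q=p[(p[:,2]>a)&(p[:,2]<b)&(np.hypot(p[:,0]-.513,p[:,1]+.192)<.075)]; print(len(q),q.mean(0).round(4),hullc(q[:,:2]))
E
```

```text
clock: 10.87
tcp_pos: [0.5135, -0.1903, 0.0724]
tcp_rot: [[-0.376, 0.927, -0.002], [0.927, 0.376, 0.001], [0.002, -0.002, -1.0]]
ft_force: [0.1, -0.3, 0.0]
gripper_width: 0.0857
gripper_force: 0.0
clock: 11.53
tcp_pos: [0.514, -0.1915, 0.0747]
tcp_rot: [[-0.374, 0.927, 0.001], [0.927, 0.374, -0.0], [-0.001, 0.001, -1.0]]
ft_force: [-1.8, -0.1, 5.2]
gripper_width: 0.0185
gripper_force: 58.5
clock: 12.2
tcp_pos: [0.5145, -0.1914, 0.2018]
tcp_rot: [[-0.375, 0.927, 0.004], [0.927, 0.375, -0.001], [-0.002, 0.003, -1.0]]
ft_force: [0.5, -0.7, -2.0]
gripper_width: 0.0187
gripper_force: 58.8
clock: 12.45
tcp_pos: [0.5137, -0.1912, 0.2033]
tcp_rot: [[-0.375, 0.927, -0.001], [0.927, 0.375, 0.0], [0.001, -0.001, -1.0]]
ft_force: [0.8, 0.4, -3.7]
gripper_width: 0.0186
gripper_force: 58.8
196 [ 0.5173 -0.1534  0.1544] (array([ 0.5128, -0.1598]), 0.0507)
311 [ 0.5164 -0.1535  0.1561] (array([ 0.5149, -0.1634]), 0.0532)
```

View pics/s3.png

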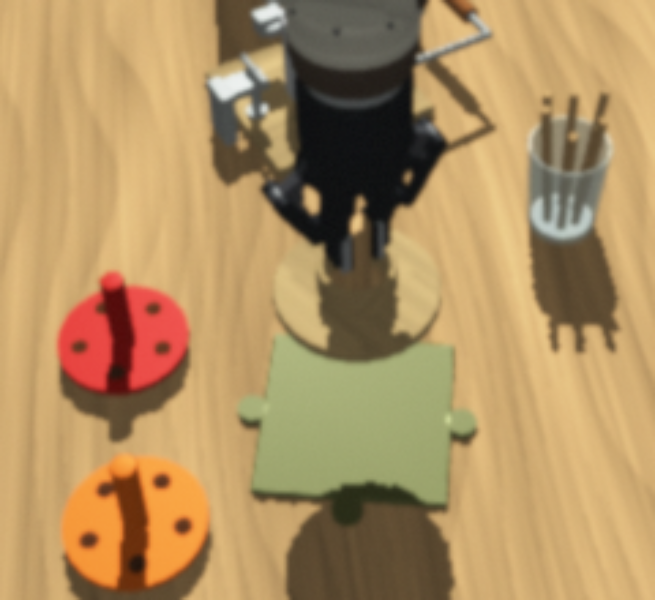

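```bash
python3 -m inch '[[[0.0009,0.013,0,0],[0.0019,0.027,0,0],[0.0019,0.027,0,0],[0.0019,0.027,0,0],[0.0019,0.027,0,0],[0.0019,0.027,0,0],[0.0019,0.027,0,0],[0.0019,0.027,0,0]]]' 1
python3 -m inch '[[[0.0019,0.027,0,0],[0.0019,0.027,0,0],[0.0019,0.027,0,0],[0.0019,0.027,0,0],[0.0019,0.027,0,0],[0.0019,0.027,0,0],[0.001,0.014,0,0],[0,0,0,0]]]'
python3 -m inch '[[[0,0,0,0],[0,0,0,0],[0,0,0,0]]]'
python3 - <<'E'
from h import *
from scipy.optimize import least_squares
for n in("side","top"):
    i,W=snap(n)
    p=W[120:330,200:400].reshape(-1,3)
    q=p[(p[:,2]>.149)&(p[:,2]<.168)&(np.hypot(p[:,0]-.54,p[:,1]-.187)<.068)]
    print(n,len(q),q[:,2].mean())
    if len(q)>30:
        # boundary: hull points, fit known radius .061
        h=cv2.convexHull(q[:,:2].astype(np.float32))[:,0]
        r=least_squares(lambda c:np.hypot(h[:,0]-c[0],h[:,1]-c[1])-.0605,[.54,.187],loss="soft_l1",f_scale=.001)
        A=np.linalg.lstsq(np.c_[q[:,:2],np.ones(len(q))],q[:,2],rcond=None)[0]
        print(r.x.round(4),r.fun.round(4),"tilt",A[:2].round(3))
    if n=="side":cv2.imwrite("pics/s4.png",cv2.resize(i[100:300,230:430],(600,600)))
o=env.observe();print(o["tcp_pos"],o["ft_force"].round(1))
E
```

```text
clock: 13.22
tcp_pos: [0.5274, 0.0126, 0.2033]
tcp_rot: [[-0.375, 0.927, -0.001], [0.927, 0.375, 0.0], [0.001, -0.001, -1.0]]
ft_force: [0.7, 1.1, -3.1]
gripper_width: 0.0185
gripper_force: 58.8
clock: 13.88
tcp_pos: [0.5398, 0.1896, 0.2029]
tcp_rot: [[-0.377, 0.926, -0.002], [0.926, 0.377, 0.0], [0.001, -0.001, -1.0]]
ft_force: [0.5, -0.5, -3.1]
gripper_width: 0.0185
gripper_force: 58.9
clock: 14.13
tcp_pos: [0.5403, 0.1859, 0.204]
tcp_rot: [[-0.374, 0.928, -0.0], [0.928, 0.374, -0.0], [-0.0, -0.0, -1.0]]
ft_force: [0.2, 0.2, -4.2]
gripper_width: 0.0186
gripper_force: 58.9
side 930 0.15877919556429207
[0.5417 0.1842] [ 0.0003 -0.0009 -0.001  -0.0009  0.0009  0.0024  0.0017  0.0011  0.0007
  0.0015  0.0025  0.0009 -0.0003  0.0004  0.0009 -0.0011 -0.0005 -0.0001
 -0.0004 -0.      0.0005  0.0003  0.0002  0.0004  0.0006  0.0011  0.0004
  0.0003  0.0012  0.001   0.0013  0.0001 -0.0003  0.0005  0.0002] tilt [0.001 0.024]
top 418 0.1579993100758538
[0.5379 0.1849] [-0.0003 -0.0145 -0.0175 -0.0291 -0.0013  0.0002  0.0004  0.0002  0.0001
  0.0001 -0.0003 -0.0003  0.0004  0.      0.0004  0.0001 -0.     -0.0002
  0.0005  0.      0.0004  0.0002  0.0006  0.0003] tilt [-0.013  0.012]
[0.54046609 0.18585703 0.20417654] [-0.1  0.2 -3.2]
```

View pics/s4.png

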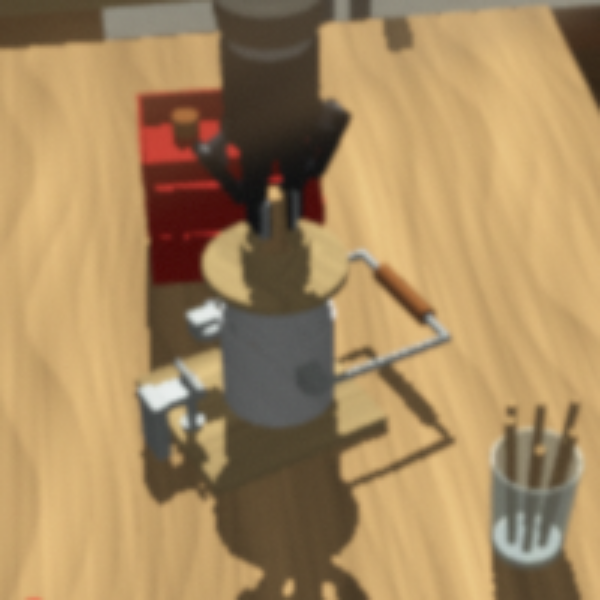

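```bash
python3 -m inch '[[[0,0.0015,-0.005,0],[0,0,-0.01,0],[0,0,-0.01,0],[0,0,-0.008,0],[0,0,-0.004,0],[0,0,-0.003,0],[0,0,0,0]]]' 1
python3 -m inch '[[[0,0,-0.002,0],[0,0,-0.002,0],[0,0,-0.001,0],[0,0,0,0],[0,0,0,0]]]'
python3 -m inch '[[[0,0,-0.001,0],[0,0,-0.001,0],[0,0,0,0]]]'
```

```text
clock: 14.82
tcp_pos: [0.5401, 0.1881, 0.1632]
tcp_rot: [[-0.375, 0.927, -0.001], [0.927, 0.375, -0.0], [0.0, -0.001, -1.0]]
ft_force: [-0.5, 0.7, -3.4]
gripper_width: 0.0186
gripper_force: 58.9
clock: 15.23
tcp_pos: [0.5405, 0.1883, 0.1592]
tcp_rot: [[-0.375, 0.927, 0.0], [0.927, 0.375, 0.0], [-0.0, 0.0, -1.0]]
ft_force: [-0.3, 0.0, -3.8]
gripper_width: 0.0186
gripper_force: 58.9
clock: 15.48
tcp_pos: [0.5405, 0.1882, 0.157]
tcp_rot: [[-0.375, 0.927, 0.0], [0.927, 0.375, 0.0], [-0.0, 0.0, -1.0]]
ft_force: [-0.4, -0.1, -2.8]
gripper_width: 0.0186
gripper_force: 58.9
```

```bash
python3 -m inch '[[[0,0,-0.001,0],[0,0,0,0],[0,0,0,0]]]'
python3 -m inch '[[[0,0,-0.001,0],[0,0,0,0],[0,0,0,0]]]'
```

```text
clock: 15.73
tcp_pos: [0.5404, 0.1882, 0.1567]
tcp_rot: [[-0.375, 0.927, 0.0], [0.927, 0.375, 0.0], [0.0, 0.0, -1.0]]
ft_force: [-4.1, -0.1, 3.9]
gripper_width: 0.0187
gripper_force: 59.6
clock: 15.98
tcp_pos: [0.5403, 0.1882, 0.1567]
tcp_rot: [[-0.375, 0.927, 0.001], [0.927, 0.375, 0.0], [-0.0, 0.001, -1.0]]
ft_force: [-7.4, -2.4, 10.3]
gripper_width: 0.0184
gripper_force: 60.3
```

```bash
python3 -m inch '[[[0,0,0.0015,0],[0,0,0,0],[0,0,0,0],[0,0,0,0],[0,0,0,0],[0,0,0,0],[0,0,0,0],[0,0,0,0]]]' 0
python3 - <<'E'
from h import *
from scipy.optimize import least_squares
for n in("side","top"):
    i,W=snap(n)
    p=W[120:330,200:400].reshape(-1,3)
    q=p[(p[:,2]>.102)&(p[:,2]<.119)&(np.hypot(p[:,0]-.54,p[:,1]-.187)<.068)]
    h=cv2.convexHull(q[:,:2].astype(np.float32))[:,0]
    r=least_squares(lambda c:np.hypot(h[:,0]-c[0],h[:,1]-c[1])-.0605,[.54,.187],loss="soft_l1",f_scale=.001)
    A=np.linalg.lstsq(np.c_[q[:,:2],np.ones(len(q))],q[:,2],rcond=None)[0]
    print(n,len(q),np.median(q[:,2]),r.x.round(4),"tilt",A[:2].round(3))
    if n=="side":cv2.imwrite("pics/s5.png",cv2.resize(i[140:260,260:380],(600,600)))
E
python3 sl.py
```

```text
clock: 16.65
tcp_pos: [0.5404, 0.1883, 0.1565]
tcp_rot: [[-0.375, 0.927, -0.0], [0.927, 0.375, -0.0], [0.0, -0.0, -1.0]]
ft_force: [0.3, 0.2, -0.3]
gripper_width: 0.0856
gripper_force: 0.0
side 890 0.11159569170207632 [0.5421 0.1873] tilt [0.001 0.023]
top 381 0.1109812964545578 [0.538  0.1872] tilt [-0.001  0.008]
side 144 [array([0.1224, 0.1269, 0.1365]), array([-0.0364, -0.0039,  0.0346]), array([0.0664, 0.0741, 0.0781])]
top 32 [array([0.1198, 0.1277, 0.1354]), array([-0.0363, -0.0301, -0.0231]), array([0.0648, 0.0722, 0.0779])]
```

View pics/s5.png

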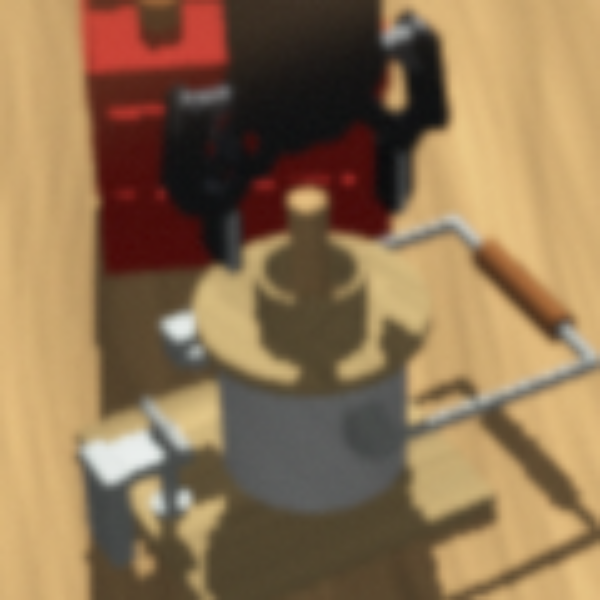

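Both lids are seated level, with the plate top at 0.111, and the open fingers straddle the collar. I'll descend and grip the collar.

```bash
python3 -m inch '[[[0,-0.001,-0.005,0],[0,0,-0.01,0],[0,0,-0.008,0],[0,0,-0.005,0],[0,0,-0.002,0],[0,0,0,0],[0,0,0,0]]]' 0
python3 -m inch '[[[0,0,0,0],[0,0,0,0],[0,0,0,0],[0,0,0,0],[0,0,0,0],[0,0,0,0],[0,0,0,0],[0,0,0,0]]]' 1
```

```text
clock: 17.43
tcp_pos: [0.5404, 0.1872, 0.1265]
tcp_rot: [[-0.375, 0.927, -0.0], [0.927, 0.375, -0.0], [0.0, -0.0, -1.0]]
ft_force: [-0.4, -0.6, 0.4]
gripper_width: 0.0853
gripper_force: 0.0
clock: 18.1
tcp_pos: [0.5407, 0.1873, 0.1277]
tcp_rot: [[-0.375, 0.927, 0.001], [0.927, 0.375, 0.0], [-0.0, 0.001, -1.0]]
ft_force: [-1.7, 0.0, 5.4]
gripper_width: 0.0566
gripper_force: 62.6
```

```bash
python3 -m inch '[[[0,0,0.001,0],[0,0,0.002,0],[0,0,0.002,0],[0,0,0.003,0],[0,0,0.004,0],[0,0,0.005,0],[0,0,0.006,0],[0,0,0.007,0]]]' 1
python3 -m inch '[[[0,0,0.01,0],[0,0,0.015,0],[0,0,0.015,0],[0,0,0.015,0],[0,0,0.015,0],[0,0,0.01,0],[0,0,0.005,0],[0,0,0,0]]]'
python3 -m inch '[[[0,0,0,0],[0,0,0,0],[0,0,0,0],[0,0,0,0],[0,0,0,0],[0,0,0,0]]]'
python3 - <<'E'
from h import *
i,W=snap("side"); cv2.imwrite("pics/s6.png",cv2.resize(i[120:260,250:390],(600,600)))
q=W[100:270,250:390].reshape(-1,3); q=q[np.hypot(q[:,0]-.542,q[:,1]-.187)<.06]
for a,b in((.101,.112),(.17,.182),(.205,.235)):
    p=q[(q[:,2]>a)&(q[:,2]<b)]; print(len(p),np.median(p,axis=0).round(4))
E
python3 sl.py
```

```text
clock: 18.77
tcp_pos: [0.5404, 0.1872, 0.1572]
tcp_rot: [[-0.375, 0.927, -0.0], [0.927, 0.375, -0.0], [0.0, -0.0, -1.0]]
ft_force: [0.2, -1.0, -1.5]
gripper_width: 0.0564
gripper_force: 63.8
clock: 19.43
tcp_pos: [0.5408, 0.1874, 0.243]
tcp_rot: [[-0.375, 0.927, 0.002], [0.927, 0.375, 0.001], [-0.0, 0.002, -1.0]]
ft_force: [1.6, -0.2, -1.6]
gripper_width: 0.0562
gripper_force: 63.8
clock: 19.93
tcp_pos: [0.5404, 0.1872, 0.2413]
tcp_rot: [[-0.375, 0.927, -0.0], [0.927, 0.375, -0.0], [0.0, -0.0, -1.0]]
ft_force: [0.9, 0.3, -1.0]
gripper_width: 0.0567
gripper_force: 63.8
844 [0.5397 0.1794 0.1069]
16 [0.5423 0.1794 0.1742]
851 [0.5426 0.1636 0.2251]
side 142 [array([0.1229, 0.1279, 0.1368]), array([-0.0363, -0.0017,  0.0355]), array([0.0663, 0.0732, 0.0773])]
top 33 [array([0.1197, 0.1275, 0.1356]), array([-0.0365, -0.0296, -0.0234]), array([0.0663, 0.072 , 0.0815])]
```

View pics/s6.png

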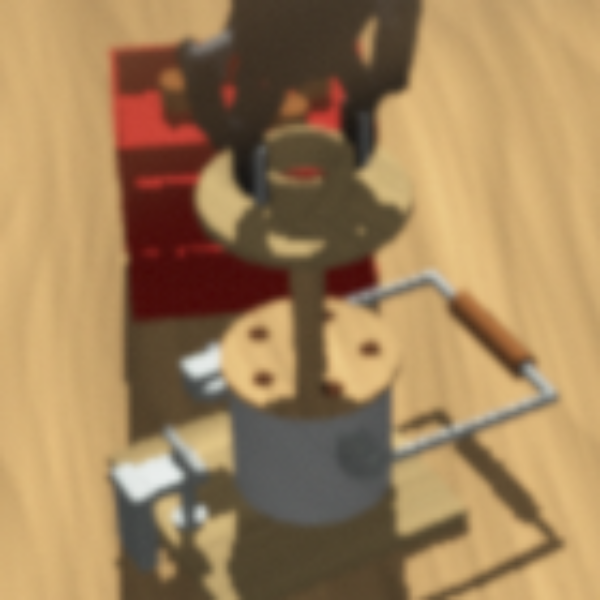

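The inner lid is seated with its flange top at 0.106, the handle is home, and the outer lid is held level above the post with its origin at about 0.22. Handing in.

```bash
python3 -c "
from plant import env
print(env.close_job())"
```

```text
the job is handed in; nothing more can be done
None
```

The job is handed in, but no verdict came back: my last measurements show the handle home at its stop, the inner lid seated flat in the tub, and the outer lid held level at about 0.22 m, clear above the inner lid's post; on the first try at the handle the fingers slid over the bar and pushed it with about 69 N before I backed off.

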